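Pull-test spring clips and scrap the weak one

ROBOT

A 6-joint arm with a two-finger parallel gripper is mounted at the origin on the work surface. World frame = base frame: x ahead of the robot, y to its left, z up, the work surface at z = 0. Lengths are in mm, angles in rad, forces in N, time in s.
With the tool pointing down it reaches from about 350 to 775 mm from the base axis. Payload 5.5 kg.
Tool frame: the origin (TCP) lies on the centre line of the jaws, within the pads' length; the fingertips stand 25 mm ahead of it and the grasp point (between the pads) lies 6 mm ahead of it; z points along the fingers, y is the line along which they close (so a half turn about z gives the same grasp; the last joint's range is limited). The gripper opens to 85 mm and grips with 20 to 120 N. Pads are 22 mm wide; open, the fingers measure 114 mm over their backs; the gripper's body (76 mm by 85 mm) begins 54 mm behind the grasp point. The pads swing forward as they close: fully open they stand 13 mm farther back than shut.
Start: joints at [-1.487, 0.313, 0.046, 1.304, 0, 1.431], TCP at [127.605, -560.701, 256.323] pointing down, gripper open.
Joint ranges: [-2.76, 2.76], [-0.86, 1.69], [-1.03, 1.26], [-2.2, 2.34], [-1.47, 1.5], [-3.14, 3.14]. Speed limits (rad/s): [2.57, 2.57, 3.14, 3.14, 3.14, 3.14].

INTERFACE

Orientations are given as a 3x3 rotation matrix whose columns are the frame's x, y, z axes.
In Python, from cell import r gives the robot as it stands. Calls block until the motion is done:
- r.reach(position, orientation): joint-space move of the TCP to a pose.
- r.line_to(position, speed=150, rotation=None): straight line of the TCP; rotation=None keeps the orientation; speed is the mean speed in mm/s.
- r.movej(angles): joint-space move.
- r.grip(opening, grip_force=None): finger opening in mm; grip_force is the grip in N (None keeps the last); returns when the fingers have stopped.
- r.sleep(seconds).
- r.ik(position, orientation): joint angles nearest the present ones, or None.
- r.read_camera(name): name is "scene" or "top" or "wrist"; returns a dict with "color" (420x560x3 uint8, blue, green, red), "range_z" (420x560 float32, mm along the optical axis (not along the pixel's ray), 0 where there is no reading), "mtx" (3x3 intrinsics, pixels), "rvec" (rotation vector, rad) and "tvec" (3), from world to camera coordinates, as OpenCV has them; the wrist camera has in their place "mount" (4x4, takes a point from camera to tool coordinates, whose origin is the TCP and whose axes are the flange's). Camera axes: x right, y down, z forward; pixel columns grow to the right and rows downward; lengths in mm; the calibration is good to about 2 mm. The wrist camera is an equidistant fisheye: a pixel r from the principal point sees the ray r / f radians off the axis. A picture is of the moment at which its call begins: read the wrist's pose just before it.
A pose or a line that the arm cannot do raises r.Unreachable and nothing moves.
- r.job_done(): hands the job in; it is judged then, once.
Readings, each from a call of its own:
- r.current_time_s(): time.
- r.current_joint_pos(): joint angles.
- r.current_qvel(): joint speeds.
- r.current_effort(): joint torques, N m.
- r.current_position(): TCP position.
- r.current_eef_rot(): TCP orientation.
- r.current_wrist_force(): force on the tool from outside, world axes, zero at the start.
- r.current_wrist_torque(): the same for the moment, N m.
- r.current_opening(): finger opening in mm.
- r.current_finger_force(): force on a finger pad.
Only numpy, scipy, OpenCV 4.12 (cv2) and the standard library are available. Lean on these libraries where they do the work, as an engineer would, in place of code of your own. Each camera call takes 0.05 s, during which the arm holds its last target. There are 200 camera calls.

TASK

Three spring clips stand in the test jig, each gripping the blade of a yellow-handled gauge; one clip has gone weak. Pull each gauge straight out of its clip towards the open front, feeling how hard it grips and without forcing the gauge against the jig, and leave all three gauges standing there; then lift the clip that gripped most weakly out of its seat and set it down gently, upright, in the red scrap tray. Leave the two sound clips in their seats and everything else on the bench where it is.

Things in the scene. Friction and masses are not known exactly. Their poses are not given: they have to be found in the camera images.
- jig: Grey test jig fixed to the bench; plate 8 mm thick, 350 mm along y, from x = -113 to +97 mm. Origin at bench level. Own -x is its open front. Stations at y = -110, 0, +110: a clip stands with 2 mm play in a seat centred at x = +50 (rails 8 mm high at sides and rear); two yellow cheeks at x = 8 to 18, 26 mm high, 26 mm apart, stop it in front; the blade passes between them. The plate before them is clear.
- clip_a_grip (a point): Blue spring clip, foot 60 (x) x 36 (y) mm, 160 g; any clip may be at any station. Point: middle of its rear housing, 22 (x) x 36 (y), to be gripped across y; 38 mm above the clip's underside, 14 below the housing's top, 19 in +x of the clip's middle. A thin red lever stands 30 above it. The jaw opens to own -x, mouth 49 mm before the point. A blade slides out at 2 to 13 N; the weak clip needs under 60 % of the others'.
- gauge_a_grip (a point): Gauge held in clip_a: yellow handle 12 (x) x 18 (y) mm, 58 tall, on a flat white foot (slippery nylon) standing on the jig plate, 70 g. Point: on the handle's axis, 30 mm above its underside. From here a steel blade 20 mm wide, 3 thick points along own +x into the clip. It slides out along own -x, about 45 mm, the foot staying on the plate, and then stands by itself.
- gauge_a_tip (a point): Free end of that gauge's blade, 80 mm from the handle axis along own +x; at the start 22 mm inside the clip's mouth.
- clip_b_grip (a point): Blue spring clip, foot 60 (x) x 36 (y) mm, 160 g; any clip may be at any station. Point: middle of its rear housing, 22 (x) x 36 (y), to be gripped across y; 38 mm above the clip's underside, 14 below the housing's top, 19 in +x of the clip's middle. A thin red lever stands 30 above it. The jaw opens to own -x, mouth 49 mm before the point. A blade slides out at 2 to 13 N; the weak clip needs under 60 % of the others'.
- gauge_b_grip (a point): Gauge held in clip_b: yellow handle 12 (x) x 18 (y) mm, 58 tall, on a flat white foot (slippery nylon) standing on the jig plate, 70 g. Point: on the handle's axis, 30 mm above its underside. From here a steel blade 20 mm wide, 3 thick points along own +x into the clip. It slides out along own -x, about 45 mm, the foot staying on the plate, and then stands by itself.
- gauge_b_tip (a point): Free end of that gauge's blade, 80 mm from the handle axis along own +x; at the start 22 mm inside the clip's mouth.
- clip_c_grip (a point): Blue spring clip, foot 60 (x) x 36 (y) mm, 160 g; any clip may be at any station. Point: middle of its rear housing, 22 (x) x 36 (y), to be gripped across y; 38 mm above the clip's underside, 14 below the housing's top, 19 in +x of the clip's middle. A thin red lever stands 30 above it. The jaw opens to own -x, mouth 49 mm before the point. A blade slides out at 2 to 13 N; the weak clip needs under 60 % of the others'.
- gauge_c_grip (a point): Gauge held in clip_c: yellow handle 12 (x) x 18 (y) mm, 58 tall, on a flat white foot (slippery nylon) standing on the jig plate, 70 g. Point: on the handle's axis, 30 mm above its underside. From here a steel blade 20 mm wide, 3 thick points along own +x into the clip. It slides out along own -x, about 45 mm, the foot staying on the plate, and then stands by itself.
- gauge_c_tip (a point): Free end of that gauge's blade, 80 mm from the handle axis along own +x; at the start 22 mm inside the clip's mouth.
- clip_a_pad (a point): Middle of the underside of that clip's sprung upper jaw pad, resting on the blade. Once empty the jaw shuts by 1 to 2 mm, the weak clip's 0.3 mm less than the others': far too little to see or to read here, so go by the pull.
- clip_b_pad (a point): Middle of the underside of that clip's sprung upper jaw pad, resting on the blade. Once empty the jaw shuts by 1 to 2 mm, the weak clip's 0.3 mm less than the others': far too little to see or to read here, so go by the pull.
- clip_c_pad (a point): Middle of the underside of that clip's sprung upper jaw pad, resting on the blade. Once empty the jaw shuts by 1 to 2 mm, the weak clip's 0.3 mm less than the others': far too little to see or to read here, so go by the pull.
- tray: Red scrap tray fixed to the bench, 150 x 150 mm outside, walls 4 mm thick, 30 mm high, floor 4 mm thick; origin at bench level under its centre.
- hammer: Ball hammer lying on the bench; leave it alone. Origin on its underside.
- wrench: Wrench lying on the bench; leave it alone. Origin on its underside.
- tape: Black roll of tape, 80 mm across, 25 mm high; leave it alone. Origin on its underside.
- spray: Red spray can, 60 mm across, 190 mm tall; leave it alone. Origin on its underside.
- offcut: Steel offcut 90 x 50 x 20 mm; leave it alone. Origin on its underside.
- weight: Brass weight with a neck, 44 mm across, 55 mm tall; leave it alone. Origin on its underside.
Not all that is in view belongs to the job. What is shaped like the part that bears gauge_a_grip but brown or pink is not meant.

How it is judged (in metres and radians):
On the way, in this order (a step that is already met when the one before it is completed fails the run):
1. all three gauge blades are out of their clips, while the clips still stand in the jig (x of gauge_a_tip in the frame of clip_a_grip below -0.055 m and x of gauge_b_tip in the frame of clip_b_grip below -0.055 m and x of gauge_c_tip in the frame of clip_c_grip below -0.055 m and distance of each of clip_a_grip, clip_b_grip, clip_c_grip from where it was at the start of the episode below 0.012 m), for 0.2 s.
2. the weak clip is lifted out of its seat (((z of clip_a_pad in the frame of clip_a_grip above -0.0079 m and distance of clip_a_grip from where it was at the start of the episode above 0.03 m) or (z of clip_b_pad in the frame of clip_b_grip above -0.0079 m and distance of clip_b_grip from where it was at the start of the episode above 0.03 m) or (z of clip_c_pad in the frame of clip_c_grip above -0.0079 m and distance of clip_c_grip from where it was at the start of the episode above 0.03 m))), for 0.1 s.
3. a clip is lowered to within 10 mm of the tray's floor with the gripper still at it, not dropped (((x of clip_a_grip in the frame of tray between -0.07 and 0.07 m and y of clip_a_grip in the frame of tray between -0.07 and 0.07 m and height (world z) of clip_a_grip below 0.052 m and distance between the grasp point and clip_a_grip below 0.05 m) or (x of clip_b_grip in the frame of tray between -0.07 and 0.07 m and y of clip_b_grip in the frame of tray between -0.07 and 0.07 m and height (world z) of clip_b_grip below 0.052 m and distance between the grasp point and clip_b_grip below 0.05 m) or (x of clip_c_grip in the frame of tray between -0.07 and 0.07 m and y of clip_c_grip in the frame of tray between -0.07 and 0.07 m and height (world z) of clip_c_grip below 0.052 m and distance between the grasp point and clip_c_grip below 0.05 m))), for 0.05 s.
At the end, for the whole second after the job is handed in: The weak clip stands upright (within 0.2 rad) in the scrap tray; the two sound clips are in their seats (within 12 mm of where they were) with the gauge blades clear of their jaws; all three gauges stand upright (within 0.25 rad) on the jig plate or the bench (((z of clip_a_pad in the frame of clip_a_grip above -0.0079 m and x of clip_a_grip in the frame of tray between -0.07 and 0.07 m and y of clip_a_grip in the frame of tray between -0.07 and 0.07 m and height (world z) of clip_a_grip below 0.055 m and angle between clip_a_grip's own z axis and vertical below 0.2 rad and z of clip_b_pad in the frame of clip_b_grip below -0.0079 m and distance of each of clip_b_grip, clip_c_grip from where it was at the start of the episode below 0.012 m and x of gauge_b_tip in the frame of clip_b_grip below -0.055 m and z of clip_c_pad in the frame of clip_c_grip below -0.0079 m and x of gauge_c_tip in the frame of clip_c_grip below -0.055 m) or (z of clip_b_pad in the frame of clip_b_grip above -0.0079 m and x of clip_b_grip in the frame of tray between -0.07 and 0.07 m and y of clip_b_grip in the frame of tray between -0.07 and 0.07 m and height (world z) of clip_b_grip below 0.055 m and angle between clip_b_grip's own z axis and vertical below 0.2 rad and z of clip_a_pad in the frame of clip_a_grip below -0.0079 m and distance of each of clip_a_grip, clip_c_grip from where it was at the start of the episode below 0.012 m and x of gauge_a_tip in the frame of clip_a_grip below -0.055 m and z of clip_c_pad in the frame of clip_c_grip below -0.0079 m and x of gauge_c_tip in the frame of clip_c_grip below -0.055 m) or (z of clip_c_pad in the frame of clip_c_grip above -0.0079 m and x of clip_c_grip in the frame of tray between -0.07 and 0.07 m and y of clip_c_grip in the frame of tray between -0.07 and 0.07 m and height (world z) of clip_c_grip below 0.055 m and angle between clip_c_grip's own z axis and vertical below 0.2 rad and z of clip_a_pad in the frame of clip_a_grip below -0.0079 m and distance of each of clip_a_grip, clip_b_grip from where it was at the start of the episode below 0.012 m and x of gauge_a_tip in the frame of clip_a_grip below -0.055 m and z of clip_b_pad in the frame of clip_b_grip below -0.0079 m and x of gauge_b_tip in the frame of clip_b_grip below -0.055 m)) and angle between each of gauge_a_grip, gauge_b_grip, gauge_c_grip's own z axis and vertical below 0.25 rad and height (world z) of each of gauge_a_grip, gauge_b_grip, gauge_c_grip below 0.055 m); the robot touches nothing.
It fails at once if a sound clip, its gauge pulled, is taken or knocked out of its seat (moved more than 20 mm) ((z of clip_a_pad in the frame of clip_a_grip below -0.0079 m and distance of clip_a_grip from where it was at the start of the episode above 0.02 m) or (z of clip_b_pad in the frame of clip_b_grip below -0.0079 m and distance of clip_b_grip from where it was at the start of the episode above 0.02 m) or (z of clip_c_pad in the frame of clip_c_grip below -0.0079 m and distance of clip_c_grip from where it was at the start of the episode above 0.02 m)).
It fails at once if the jig is pressed, levered or jammed with more than 40 N in all (the clips' own weight and pull make up to about 20 N) (contact force between anything else and jig above 40 N).
It fails at once if a bystander is moved more than 30 mm (distance of any of hammer, wrench, tape, spray, offcut, weight from where it was at the start of the episode above 0.03 m).
It also fails if it takes over 66 s, if anything falls off the work surface, if the arm or the gripper's body presses on something with over 40 N, if the wrist force passes 120 N, or if a joint passes its speed limit or range.

## Working session

There is one attempt and no reset: what is moved stays moved. The work goes in short steps, each a Python script; the robot and the scene stay as the last script left them, time stands still between calls to the robot, and variables do not carry over. Pictures are saved under pics/ and viewed, at most 10 in all, crops included, and the job is handed in when it is done.

```bash
ls; mkdir -p pics
cat > h.py <<'E'
import numpy as np, cv2
from cell import r
def snap(n):
    d=r.read_camera(n); return d
def world(d):
    # organised cloud of world points (scene/top)
    K=np.array(d["mtx"]);R=cv2.Rodrigues(np.array(d["rvec"],float))[0];t=np.array(d["tvec"],float).ravel()
    z=d["range_z"];v,u=np.indices(z.shape)
    P=np.stack([(u-K[0,2])/K[0,0]*z,(v-K[1,2])/K[1,1]*z,z],-1)
    return (P-t)@R
E
python3 - <<'E'
from h import *
for n in("top","scene"):
    d=snap(n); cv2.imwrite(f"pics/{n}0.png",d["color"]); np.savez(f"{n}0.npz",**d)
    print(n,d["mtx"],d["rvec"],d["tvec"],(d["range_z"]>0).mean())
print(r.current_time_s(),r.current_wrist_force())
E
```

```text
pics
top [[409.90183257   0.         277.30847309]
 [  0.         409.90183257 203.69539818]
 [  0.           0.           1.        ]] [ 2.21251424 -2.18463714  0.10848781] [ -69.0107788   536.67286779 1161.76771756] 0.9958886054421768
scene [[455.25796355   0.         272.50893299]
 [  0.         455.25796355 207.25791008]
 [  0.           0.           1.        ]] [ 1.24828788  2.52472685 -0.68121577] [ 365.90493632 -311.96934014 1392.64383914] 0.9960841836734694
0.1 [ 0.96390694 -0.57915801 -0.53809671]
```

View pics/top0.png

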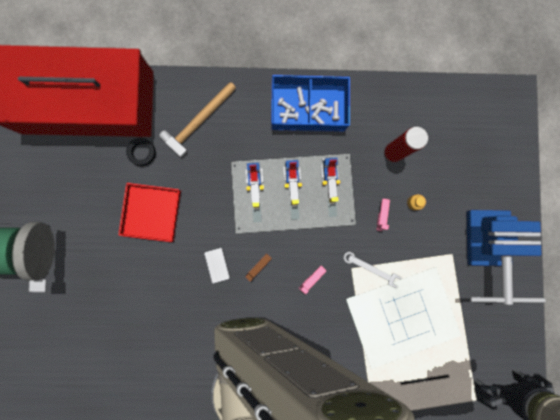

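View pics/scene0.png

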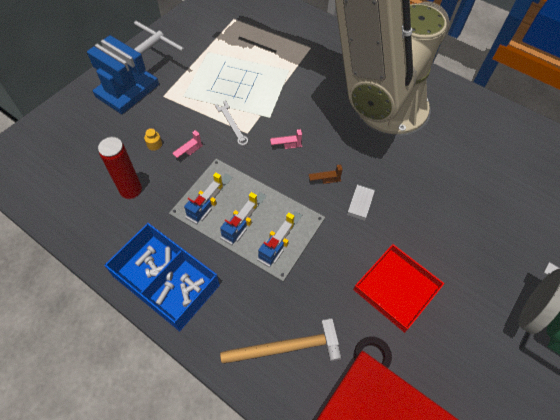

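The top view shows the jig at about (294,193), with clips up (far side) and yellow handles at about (256,203), (295,203) and (334,199). The tray is at (150,212). The scene view agrees: jig at (247,218), tray at (398,287). Next I'll measure from both depth clouds.

```bash
cat > m.py <<'E'
from h import *
np.set_printoptions(precision=1,suppress=True)
D={n:dict(np.load(f"{n}0.npz")) for n in("top","scene")}
W={n:world(D[n]) for n in D}
def masks(c):
    h=cv2.cvtColor(c,cv2.COLOR_BGR2HSV); H,S,V=[h[...,i].astype(int) for i in range(3)]
    return dict(yellow=(H>22)&(H<34)&(S>150)&(V>90),blue=(H>105)&(H<125)&(S>120)&(V>40),red=((H<5)|(H>175))&(S>170)&(V>60),grey=(S<40)&(V>85)&(V<190))
for n in D:
    M=masks(D[n]["color"]); w=W[n]
    print(n)
    roi=(w[...,0]>430)&(w[...,0]<760)&(w[...,1]>-330)&(w[...,1]<330) if 0 else np.ones(w.shape[:2],bool)
    for k in("yellow","blue","red"):
        N,L,st,_=cv2.connectedComponentsWithStats((M[k]&roi).astype(np.uint8))
        for i in range(1,N):
            if st[i,4]<8: continue
            p=w[L==i]; print(k,st[i],"med",np.median(p,0),"min",np.percentile(p,3,0),"max",np.percentile(p,97,0))
for n,(u,v) in dict(top=(313,215),scene=(0,0)).items(): print(W[n][v,u])
E
python3 m.py
```

```text
top
yellow [323 181   4   4  13] med [ 597.8 -195.1   35.7] min [ 594.8 -200.8   31.2] max [ 603.4 -191.9   38.5]
yellow [337 181   3   3   8] med [ 601.3 -235.7   35. ] min [ 598.3 -238.2   31.8] max [ 604.4 -231.6   39.5]
yellow [298 183   4   4  11] med [ 591.3 -123.8   34.1] min [ 588.8 -128.9   28.3] max [ 596.2 -120.3   39. ]
yellow [285 184   3   4  10] med [589.  -86.2  34.2] min [585.3 -89.4  25. ] max [593.3 -83.1  36.7]
yellow [247 187   3   4  10] med [580.   22.3  34.9] min [576.8  19.4  18.1] max [583.2  25.2  36.2]
yellow [260 186   3   4   9] med [583.9 -14.7  33.6] min [579.9 -17.6  19.7] max [586.7 -11.8  37.5]
yellow [330 198   7   4  21] med [ 548.8 -218.1   65.3] min [ 545.  -223.9   44.2] max [ 552.3 -212.1   69. ]
yellow [292 201   6   3  16] med [ 539.6 -107.2   66.1] min [ 536.5 -114.4   63.8] max [ 542.5 -101.6   70.3]
yellow [254 204   5   3  14] med [529.8  -2.   66.9] min [527.   -7.6  60.9] max [532.5   3.5  70. ]
blue [ 271   75   79   57 3519] med [ 851.1 -150.7    8.2] min [ 759.  -257.7    0.9] max [896.9 -45.2  72. ]
blue [324 159   6   7  25] med [
[... 3486 characters left out ...]
 max [812.6 -99.2   7.3]
red [ 100  146   41   52 1013] med [ 715.  -381.1  109.1] min [ 684.8 -404.6   16.1] max [ 731.8 -375.2  182.7]
red [188 196  17   9  65] med [ 634.4 -211.8   51.5] min [ 622.4 -221.6   47.9] max [ 659.1 -201.7   88.7]
red [225 217  16   9  69] med [ 624.8 -101.9   51.6] min [ 613.5 -112.1   48. ] max [650.7 -92.1  89.6]
red [264 238  15  10  75] med [615.2   8.4  51.8] min [603.   -2.   48.2] max [641.6  17.4  90.9]
red [ 354  244   90   89 4174] med [508.4 303.3   5.2] min [436.  229.8   1. ] max [588.9 372.9  31.4]
red [ 317  351  141   69 4991] med [777.2 367.4 150.7] min [733.  309.9 147.5] max [860.3 475.3 153.6]
[ 506.9 -167.3    5.1]
[  379.4 -1481.2   -73.3]
```

```bash
cat >> h.py <<'E'
TH=0.08
def Rj(th=TH,flip=1):
    c,s=np.cos(th),np.sin(th)
    return np.array([[c*flip,s*flip,0],[s*flip,-c*flip,0],[0,0,-1.]])
def wworld(d,p,R):
    K=np.array(d["mtx"]);M=np.array(d["mount"]);z=d["range_z"];v,u=np.indices(z.shape)
    x,y=(u-K[0,2])/K[0,0],(v-K[1,2])/K[1,1];t=np.hypot(x,y)
    k=np.where(t>1e-9,np.tan(np.minimum(t,1.4))/np.maximum(t,1e-9),1)
    P=np.stack([x*k*z,y*k*z,z],-1)
    return ((P@M[:3,:3].T+M[:3,3])@np.array(R).T+np.array(p)),t
E
python3 - <<'E'
from h import *
np.set_printoptions(precision=3,suppress=True)
print(r.current_eef_rot())
for f in(1,-1): print(f,r.ik([540,-105,230],Rj(flip=f)))
q=[r.ik([540,-105,230],Rj(flip=f)) for f in(1,-1)]
f=1 if q[1] is None or (q[0] is not None and abs(q[0][5])<abs(q[1][5])) else -1
print("flip",f)
r.grip(40,40)
for i,p in enumerate([[550,-160,230],[535,-50,230]]):
    r.reach(p,Rj(flip=f)); r.sleep(.2)
    pp,RR=r.current_position(),r.current_eef_rot(); d=snap("wrist")
    np.savez(f"w{i}.npz",p=pp,R=RR,**d); cv2.imwrite(f"pics/w{i}.png",d["color"])
    print(pp,d["mount"],d["mtx"][0],(d["range_z"]>0).mean())
print(r.current_time_s(),r.current_wrist_force())
E
```

```text
[[ 0.975  0.222 -0.   ]
 [ 0.222 -0.975  0.002]
 [ 0.    -0.002 -1.   ]]
1 [-0.338  0.274 -0.072  1.225  0.     2.724]
-1 [-0.338  0.274 -0.072  1.225  0.    -0.418]
flip -1
[ 549.841 -160.714  230.017] [[  -0.      -0.946   -0.325   84.547]
 [   1.      -0.      -0.001   -1.178]
 [   0.001   -0.325    0.946 -118.476]
 [   0.       0.       0.       1.   ]] [325.192   0.    279.754] 0.9961139455782313
[535.311 -50.998 229.956] [[  -0.      -0.946   -0.325   84.546]
 [   1.      -0.      -0.001   -1.178]
 [   0.001   -0.325    0.946 -118.476]
 [   0.       0.       0.       1.   ]] [325.192   0.    279.754] 0.9960841836734694
3.7167 [ 0.547 -0.309 -0.498]
```

View pics/w0.png

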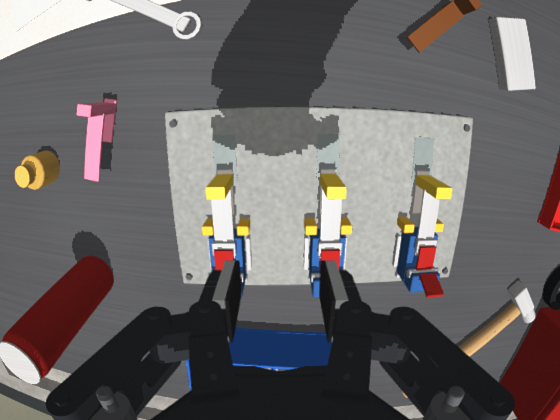

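The wrist view (upside down: robot side up) shows the jig plate clear. Handle tops are at about (219,187), (333,187) and (437,187), cheek pairs at row 228, and clips behind at columns 226, 330 and 425.

```bash
cat > mw.py <<'E'
from h import *
np.set_printoptions(precision=1,suppress=True)
from m import masks
for i in(0,1):
    d=dict(np.load(f"w{i}.npz")); w,t=wworld(d,d["p"],d["R"]); M=masks(d["color"])
    print("view",i)
    for k in("yellow","blue","red"):
        m=M[k]&(w[...,0]>500)&(w[...,0]<700)&(w[...,1]>-260)&(w[...,1]<60)&(t<1.3)
        N,L,st,_=cv2.connectedComponentsWithStats(m.astype(np.uint8))
        for j in range(1,N):
            if st[j,4]<40: continue
            p=w[L==j]; q=p
            if k=="yellow" and p[:,2].max()>55: q=p[p[:,2]>62]
            if len(q)<10: continue
            mn,mx=np.percentile(q,3,0),np.percentile(q,97,0)
            rc=cv2.minAreaRect(q[:,:2].astype(np.float32))
            print(k,st[j],"mid",(mn+mx)/2,"min",mn,"max",mx,"rect",np.array(rc[0]),np.array(rc[1]),round(rc[2],1))
    g=(w[...,2]>5)&(w[...,2]<11)&(w[...,0]>460)&(w[...,0]<720)&(w[...,1]>-310)&(w[...,1]<90)
    g=cv2.morphologyEx(g.astype(np.uint8),cv2.MORPH_OPEN,np.ones((3,3)))>0
    print("plate z",np.median(w[g][:,2]),"rect",cv2.minAreaRect(w[g][:,:2].astype(np.float32)))
    P=w[g][:,:2]; c,s=np.cos(.08),np.sin(.08); a=P@[c,s]; b=P@[-s,c]
    for lo in range(-240,60,60):
        q=a[(b>lo)&(b<lo+60)]; print(lo,np.percentile(q,.5) if len(q) else None,end=" ")
    print()
E
python3 mw.py | sed -n '/view/,$p'
```

```text
view 0
yellow [206 175  26  24 391] mid [ 550.2 -220.9   65.4] min [ 544.7 -229.3   63. ] max [ 555.7 -212.5   67.8] rect [ 550.1 -221.1] [11.2 17.5] 8.6
yellow [320 174  26  24 335] mid [ 541.  -111.6   64.9] min [ 535.8 -120.1   62.1] max [ 546.2 -103.2   67.7] rect [ 541.3 -111.5] [10.7 17.2] 3.9
yellow [416 175  36  23 492] mid [531.7  -2.1  65.3] min [526.6 -10.6  62.8] max [536.8   6.4  67.8] rect [531.9  -2. ] [10.7 18.5] 5.2
yellow [404 225  10   8  63] mid [584.  -16.8  34.6] min [579.9 -21.7  33.2] max [588.  -12.   35.9] rect [587.2 -16.5] [14.5 10.5] 3.3
yellow [435 224   8   7  50] mid [580.3  21.2  34.7] min [576.5  16.6  33.6] max [584.1  25.9  35.8] rect [580.4  21.2] [ 8.  10.4] 1.7
yellow [202 227  11   8  81] mid [ 602.9 -235.5   34.4] min [ 598.7 -240.8   33. ] max [ 607.2 -230.2   35.8] rect [ 602.9 -235.8] [ 8.7 11.3] 3.8
yellow [237 227  11   8  86] mid [ 599.8 -198.    34.7] min [ 595.6 -203.4   33.4] max [ 604.  -192.7   36. ] rect [ 601.9 -199. ] [12.9 12.9] 1.8
yellow [306 226  11   9  89] mid [ 593.6 -126.3   34.8] min [ 589.2 -131.3   33.5] max [ 598.  -1
[... 4219 characters left out ...]
ct [ 630.1 -214.1] [27.5 20.8] 5.4
red [215 255  18  16 163] mid [ 615.6 -104.8   51.2] min [ 607.2 -113.5   49.6] max [624.  -96.2  52.7] rect [577.3 -92.1] [ 17.4 105.1] 68.5
red [321 254  18  14 121] mid [588.9  -0.6  82.2] min [568.1 -15.7  49.8] max [609.6  14.5 114.7] rect [566.7  -8.1] [100.2  18.4] 19.6
red [113 278  24  24 372] mid [ 650.1 -212.3   75.8] min [ 644.1 -221.5   62.6] max [ 656.  -203.    89.1] rect [ 650.8 -212.5] [15.2 20.5] 1.6
plate z 8.855344057097994 rect ((570.9246215820312, -108.90547180175781), (210.46238708496094, 350.1636657714844), 4.916621685028076)
-240 456.78335872890017 -180 456.035493325484 -120 455.9647751417921 -60 458.81997487883206 0 463.31020987384
```

The plate fit matches its stated size (350 x 210, yaw 0.0858). It puts the jig origin at (578.9,-108.2). The predicted handle positions agree with both wrist views to under 1 mm, with tops at z≈66 and the plate at about 8.5. I'll pull the first gauge. The 20 mm blade is wider than the handle, so the pads are set 6 mm to the rear of the handle to stay off it.

```bash
cat >> h.py <<'E'
np.set_printoptions(precision=2,suppress=True)
TH=0.0858; O=np.array([578.9,-108.2]); RT=Rj(TH,-1)
ex=np.array([np.cos(TH),np.sin(TH),0]); ey=np.array([-np.sin(TH),np.cos(TH),0])
def J(x,y,z): return np.r_[O,0]+x*ex+y*ey+np.array([0,0,z])
def go(p,speed=150,fix=True):
    r.line_to(list(p),speed=speed,rotation=RT)
    if fix:
        r.sleep(.15); e=np.array(p)-np.array(r.current_position())
        if np.linalg.norm(e)>.3: r.line_to(list(np.array(p)+e),speed=20); r.sleep(.1)
def loc():
    q=np.array(r.current_position())-np.r_[O,0]; return np.array([q@ex,q@ey,q[2]])
def fj():
    f=np.mean([r.current_wrist_force() for _ in range(3)],0); return np.array([f@ex,f@ey,f[2]])
def pull(y):
    r.reach(list(J(-44,y,130)),RT); r.grip(40,40); go(J(-44,y,90)); f0=fj(); go(J(-44,y,52),60)
    print("at",loc(),"f0",f0,"f",fj()-f0)
    r.grip(5,40); r.sleep(.2); print("gripped",r.current_opening(),loc(),"f",fj()-f0,"finger",r.current_finger_force())
    s=loc(); c=np.array(r.current_position()); F=[]
    for d in range(3,49,3):
        r.line_to(list(c-d*ex),speed=40); F.append(np.r_[-(loc()-s)[0],fj()-f0])
        if np.linalg.norm(F[-1][1:])>28: print("ABORT");break
    print(np.array(F)); r.sleep(.2); print("end",loc(),"f",fj()-f0,r.current_opening())
    return np.array(F)
def release():
    r.grip(40); go(np.array(r.current_position())+[0,0,60],120,False); print("t",r.current_time_s(),"f",fj())
E
python3 - <<'E'
from h import *
pull(-110); print(r.current_time_s())
E
```

```text
at [ -44.31 -109.8    51.62] f0 [ 0.82 -0.89 -0.42] f [-0.97  1.39  0.85]
gripped 17.479845822602936 [ -44.32 -109.81   51.66] f [-1.34  0.36  2.09] finger 39.27919149398804
[[ 2.63  1.14  0.48 -0.11]
 [ 4.97  4.12  0.92 -1.94]
 [ 7.82  4.09  0.65 -3.22]
 [10.79  4.93  1.61 -2.31]
 [13.79  5.05  1.48 -2.39]
 [16.78  5.58  1.41 -3.12]
 [19.81  4.71  0.38 -3.05]
 [24.4  -0.19  0.91  0.05]
 [27.63 -1.7   1.    1.17]
 [30.38 -2.1   1.5   1.7 ]
 [33.28 -1.19  1.58  0.86]
 [36.27 -0.97  1.17  1.98]
 [39.27 -1.36  0.42  1.6 ]
 [42.3  -1.46  0.82  2.06]
 [45.3  -1.47  1.49  1.24]
 [48.3  -1.69  1.27  0.81]]
end [ -92.39 -109.77   51.64] f [-1.46  1.28  1.13] 17.48418477864305
11.6417
```

The plateau is about 6.3 N (4.9 plus the 1.4 offset), and the blade came free after 22 mm. On to the others.

Run:
```python
from h import *
release(); pull(0); release(); pull(110); release()
```

```text
t 12.6417 f [ 0.11  0.12 -0.75]
at [-44.33   0.15  51.65] f0 [ 0.06  0.64 -0.45] f [-0.25 -0.53  0.89]
gripped 17.48686151258351 [-44.38   0.18  51.68] f [-0.64 -1.19  2.9 ] finger 39.17756795883179
[[ 2.99  0.52 -1.3   0.91]
 [ 5.07  5.1  -1.13 -3.09]
 [ 8.2   5.33 -0.63 -3.05]
 [11.33  5.67 -0.56 -2.25]
 [14.39  4.99 -0.53 -1.93]
 [17.42  5.06 -0.94 -2.06]
 [20.5   3.65 -1.7  -2.18]
 [24.82 -0.65 -0.71  3.17]
 [27.75 -0.51  0.14  2.93]
 [30.42 -0.81 -0.7   2.6 ]
 [33.32 -0.15 -0.14  2.5 ]
 [36.29 -0.48 -0.37  2.43]
 [39.31 -1.14 -0.91  1.77]
 [42.31 -0.38  0.63  2.45]
 [45.34 -0.68 -0.77  2.8 ]
 [48.34 -0.76 -0.94  2.26]]
end [-92.5    0.22  51.65] f [-0.69 -0.54  2.66] 17.280728024214913
t 21.3167 f [-0.16  0.12 -1.45]
at [-44.36 110.07  51.68] f0 [-0.3  -0.01 -0.12] f [ 0.59  0.37 -0.03]
gripped 17.22736070684556 [-44.38 110.13  51.68] f [-0.78  0.61  2.87] finger 39.15291130542755
[[ 3.07  0.2  -1.25  0.91]
 [ 5.94  1.87  0.11 -0.08]
 [ 9.13  1.82 -0.51 -0.93]
 [12.28  1.6  -0.99  0.86]
 [15.35  3.29 -0.67  1.1 ]
 [18.34  1.76  0.1   0.03]
 [21.31  1.51 -0.15  1.23]
 [24.7  -0.09 -0.03  4.02]
 [27.62 -0.81 -0.42  4.02]
 [30.44 -0.78 -0.14  3.65]
 [33.29 -0.33 -0.6   2.75]
 [36.29 -0.19 -0.21  3.94]
 [39.31 -0.77 -0.15  3.22]
 [42.32 -0.27 -0.79  4.12]
 [45.34 -0.7  -1.6   4.23]
 [48.32 -0.59  0.04  3.64]]
end [-92.65 110.18  51.67] f [-0.32 -0.02  3.99] 17.6751856423049
t 29.9917 f [-0.47  0.41 -0.12]
```

The plateaus are about 6.3, 5.7 and 2.5 N, so the clip at station y=+110 is clearly the weak one. I'll take one look to verify the gauges and locate that clip.

```bash
cat > look.py <<'E'
from h import *
from m import masks
import sys
def look(name,xyz,R=RT):
    r.reach(list(xyz),R); r.sleep(.2)
    p,RR=r.current_position(),r.current_eef_rot(); d=snap("wrist"); cv2.imwrite(f"pics/{name}.png",d["color"])
    w,t=wworld(d,p,RR); return d,w,t
E
python3 - <<'E' | sed -n '/GO/,$p'
from look import *
print("GO")
go(np.array(r.current_position())+[0,0,80],200,False)
d,w,t=look("c1",J(0,85,210)); M=masks(d["color"])
q=w-np.r_[O,0]; L=np.stack([q@ex,q@ey,q[...,2]],-1)
def st(n,m): 
    p=L[m]; print(n,len(p),np.percentile(p,3,0),np.percentile(p,97,0)) if len(p)>5 else print(n,0)
for y in(-110,0,110):
    a=(abs(L[...,1]-y)<30)
    st(f"handle {y}",M["yellow"]&a&(L[...,0]<-20)&(L[...,2]>62))
    st(f"housing top {y}",a&(L[...,0]>45)&(L[...,0]<95)&(L[...,2]>55)&(L[...,2]<64)&M["blue"])
    st(f"foot/side {y}",a&(L[...,0]>15)&(L[...,0]<95)&M["blue"]&(L[...,2]<64)&(L[...,2]>10))
    st(f"lever {y}",a&(L[...,0]>40)&(L[...,0]<95)&(L[...,2]>64)&(L[...,2]<100)&M["red"])
m=M["red"]&(w[...,1]>200)&(w[...,1]<400)&(w[...,0]<620)&(w[...,2]<36)&(t<1.35); print("tray",cv2.minAreaRect(w[m][:,:2].astype(np.float32)))
T=dict(np.load("top0.npz"));W=world(T);mm=masks(T["color"])["red"]&(W[...,0]<600)&(W[...,1]>200)&(W[...,2]<40);print("top",cv2.minAreaRect(W[mm][:,:2].astype(np.float32)))
T=dict(np.load("scene0.npz"));W=world(T);mm=masks(T["color"])["red"]&(W[...,0]<600)&(W[...,0]>420)&(W[...,1]>200)&(W[...,1]<390)&(W[...,2]<40);print("scene",cv2.minAreaRect(W[mm][:,:2].astype(np.float32)))
print(r.current_time_s())
E
```

```text
GO
handle -110 199 [ -90.6 -118.6   62.7] [ -80.2 -101.5   68.1]
housing top -110 283 [  57.3 -113.5   55.9] [ 77.9 -92.6  62.1]
foot/side -110 1276 [  19.  -119.5   15.8] [ 76.4 -92.3  61.4]
lever -110 351 [  54.1 -119.4   65. ] [  64.  -100.9   89.5]
handle 0 283 [-90.3  -8.6  64.6] [-79.8   7.9  68.3]
housing top 0 263 [ 56.4 -16.3  56.1] [76.5 17.3 61.9]
foot/side 0 1112 [ 18.9 -16.8  15.2] [74.2 17.6 61.4]
lever 0 476 [53.7 -9.2 65. ] [63.5  9.1 89.6]
handle 110 312 [-90.3  99.4  65.4] [-79.8 116.9  69.1]
housing top 110 206 [55.9 91.9 56.6] [ 76.3 122.   61.8]
foot/side 110 907 [18.2 92.1 14.7] [ 73.7 126.   61.5]
lever 110 506 [ 53.4 100.7  65.1] [ 63.6 118.   89.3]
tray ((508.0482482910156, 298.65618896484375), (150.02330017089844, 149.55355834960938), 83.85812377929688)
top ((507.0655212402344, 300.73345947265625), (150.082275390625, 150.66250610351562), 83.54987335205078)
scene ((502.41949462890625, 300.4314880371094), (153.57009887695312, 171.0181427001953), 83.80184173583984)
31.2667
```

View pics/c1.png

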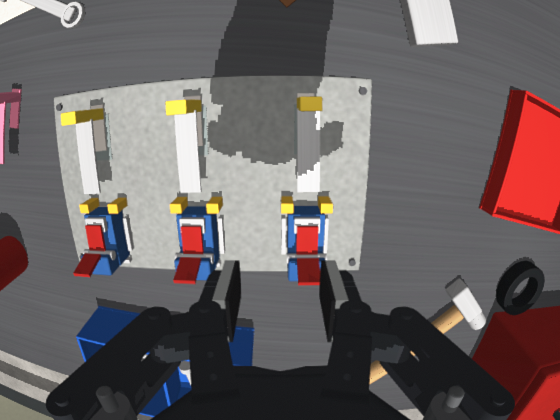

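All three gauges stand with their blades clear of the cheeks (handles at x≈-85). The weak clip is at about (300,245), its housing at x 56–77, y≈109.5, top at z≈61. The tray centre is about (507.5,300). I'll grip, lift and place.

Run:
```python
from h import *
r.reach(list(J(67,109.5,160)),RT); r.grip(62,50); go(J(67,109.5,120),100); f0=fj()
go(J(67,109.5,54),60); print("at",loc(),fj()-f0)
r.grip(20,50); r.sleep(.2); print("grip",r.current_opening(),loc(),fj()-f0,r.current_finger_force())
c=loc()
if 32<r.current_opening()<40:
    go(J(c[0],c[1],c[2]+8),20,False); print("up8",fj()-f0)
    go(J(c[0],c[1],150),80,False); r.sleep(.2); print("lifted",r.current_opening(),loc(),fj()-f0)
    cv2.imwrite("pics/lift.png",snap("scene")["color"][120:330,150:450].repeat(2,0).repeat(2,1))
print(c,r.current_time_s())
```

```text
at [ 66.65 109.57  53.49] [-1.17 -0.07  0.66]
grip 35.4142763041881 [ 66.97 109.61  53.68] [-0.09 -0.08  2.56] 50.1216159760952
up8 [-0.79 -0.42 -1.98]
lifted 35.161201782939614 [ 66.68 109.63 149.39] [-0.63  0.09 -1.8 ]
[ 66.97 109.61  53.68] 37.4417
```

View pics/lift.png

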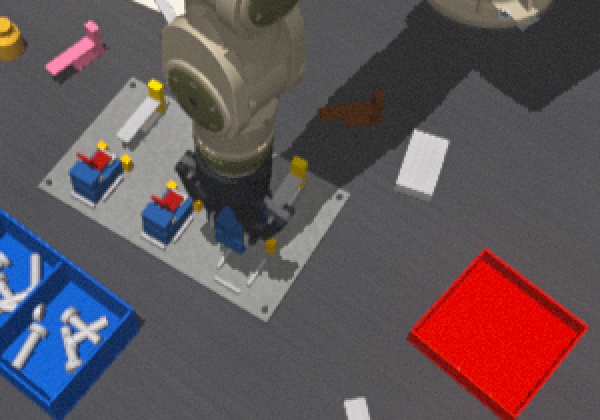

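The picture shows the clip held upright at (230,230), its seat empty and the other two clips seated. Now the tray.

Run:
```python
from h import *
T=np.array([507.5,300,0])+17*ex
go(T+[0,0,150],150); go(T+[0,0,70],80); f0=fj(); print(np.array(r.current_position())-T,f0)
for z in np.arange(60,48.4,-1.0):
    r.line_to(list(T+[0,0,z]),speed=30); f=fj()-f0
    if z<56: print(z,r.current_position()[2],f)
    if f[2]>4: break
r.sleep(.2); print("set",r.current_position(),fj()-f0)
r.grip(62); r.sleep(.2); go(np.array(r.current_position())+[0,0,110],100,False)
r.reach(list(J(0,85,230)),RT); r.sleep(.3)
for n in("scene","top"):
    d=snap(n); np.savez(f"{n}1.npz",**d)
cv2.imwrite("pics/end.png",np.vstack([snap("scene")["color"][140:340,150:460],snap("top")["color"][130:330,90:400]]).repeat(1,0))
print(r.current_time_s(),r.current_wrist_force())
```

```text
[-0.43 -0.22 69.36] [-0.5  -0.09 -2.58]
55.0 54.93336154483598 [1.11 0.79 0.57]
54.0 53.90698901913852 [0.48 0.74 0.43]
53.0 52.92309491495194 [0.42 0.01 0.43]
52.0 51.91876183591081 [ 1.19 -0.13 -0.79]
51.0 50.91937500734561 [ 0.31  0.1  -0.09]
50.0 49.898480355657455 [0.52 0.22 0.42]
49.0 49.62773869784748 [-1.25 -0.92  5.91]
set [524.61 301.53  49.68] [-1.34 -0.16  8.16]
48.8417 [ 0.22 -0.57 -0.07]
```

View pics/end.png

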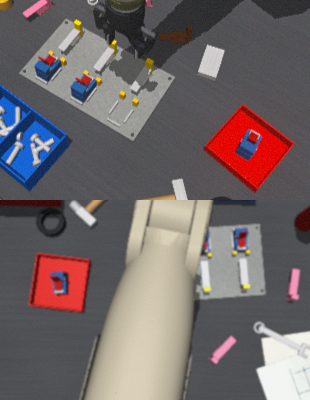

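The clip stands upright in the tray (scene crop (250,143)). All three gauges stand and the two sound clips are in their seats, so I'm handing in.

```bash
python3 -c "
from cell import r
print(r.job_done())"
```

```text
the job is handed in; nothing more can be done
None
```

The job is handed in at about 49 s: all three gauges are pulled and standing on the jig, and the weak clip (station y = +110, about 2.5 N against 5.7 and 6.3 N) stands upright in the scrap tray; the verdict was not shown.

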